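# Free the jammed grinding-ball chute

## Robot

A 6-joint arm with a two-finger parallel gripper is mounted at the origin on the work surface. World frame = base frame: x ahead of the robot, y to its left, z up, the work surface at z = 0. Lengths are in m, angles in rad, forces in N, time in s.
With the tool pointing down it reaches from about 0.35 to 0.775 m from the base axis. Payload 7.3 kg.
Tool frame: the origin (TCP) lies at the very end of the fingers, on their centre line; the grasp point (between the pads) lies 19 mm behind it (robot.pinch_z is the distance from the TCP to the grasp point, in m); z points along the fingers, y is the line along which they close (so a half turn about z gives the same grasp; the last joint's range is limited). The gripper opens to 92 mm and grips with 3 to 60 N. Pads are 19 mm wide; open, the fingers measure 130 mm over their backs; the gripper's body (75 mm by 190 mm) begins 47 mm behind the grasp point.
Start: joints at [1.067, 0.342, 1.524, -0, 1.275, -0.146], TCP at [0.184, 0.492, 0.227] pointing down, gripper open.
Joint ranges: [-2.53, 2.53], [-0.77, 2.02], [0.04, 2.7], [-1, 4.14], [0.28, 2.66], [-3.11, 3.11]. Speed limits (rad/s): [2.57, 2.57, 3.14, 3.14, 3.14, 3.14].

## Interface

Orientations are given as [roll, pitch, yaw] about the fixed x, y, z axes, in that order (R = Rz(yaw) Ry(pitch) Rx(roll)).
In Python, from cell import robot gives the robot as it stands.
- The arm moves only by the tool move_arm, never from a script. Its argument "motion" is a list of rows, each a list of 6 numbers: the shift along the tool's x, y, z in units of 0.1 m (1.0 is 0.1 m), then the turn, a rotation vector about the tool's x, y, z in units of pi rad (1.0 is pi rad). In form: [[dx, dy, dz, rx, ry, rz], ...]. A call has 1 to 12 rows; each row is the pose to reach, as a shift and turn from the pose commanded when the call began, along the tool's axes at that moment, turning the shorter way round; what a row does not reach only later rows make up. A row lasts 1/8 s, in which the tool goes at most 62.5 mm and 10.7 degrees, less where a joint would pass 70% of its speed; a pose out of reach is approached as far as the arm can. A call with a number of a shift or a turn outside -1 to 1 is refused whole. A call with a gripper value outside its range is refused whole. "fingers" is the opening, from -1 (shut) to 1 (fully open), set as the call begins (left out, the last holds). The fingers move at their own pace and stop on an object; "newtons" is the grip in N (left out, the last holds). Time passes only in rows, so rows that repeat a pose let the fingers close. It gives the time, the measured TCP pose, the force, the opening and the grip force at its end, in the units of the state.
- robot.observe(): the state, without advancing time (a new reading comes with each control period).
- robot.read_camera(name): name is "scene" or "top" or "wrist"; returns a dict with "image" (480x640x3 uint8, red, green, blue), "range_z" (480x640 float32, m along the optical axis (not along the pixel's ray), 0 where there is no reading), "vfov" (degrees; the focal length in pixels is half the picture's height over the tangent of half this angle, whatever the lens; pixels are square), "cx", "cy" (the principal point, pixels), "extrinsics" (4x4, takes a point from camera to world coordinates); the wrist camera has in their place "hand_eye" (4x4, takes a point from camera to tool coordinates, whose origin is the TCP and whose axes are the flange's). Camera axes: x right, y up, looking along -z (the intrinsics and any distortion apply to the point x, -y, -z); pixel columns grow to the right and rows downward; lengths in m; the calibration is good to about 2 mm. A picture is of the moment at which its call begins: read the wrist's pose just before it.
- robot.hand_in(): hands the job in; it is judged then, once.
The state is a dict: "time": time; "qpos": joint angles; "qvel": joint speeds; "joint_efforts": joint torques, N m; "tool_pos": TCP position; "tool_rot": TCP orientation; "contact_force": force on the tool from outside, world axes, zero at the start; "torque": the same for the moment, N m; "opening": finger opening in m; "grip_force": force on a finger pad.
Only numpy, scipy, OpenCV 4.12 (cv2) and the standard library are available. Lean on these libraries where they do the work, as an engineer would, in place of code of your own. Each camera call takes 0.05 s, during which the arm holds its last target. There are 200 camera calls.

## Task

An oversize grinding ball is stuck in the narrow opening of the sloping chute and the small balls are held up behind it. Nudge the big ball back up the chute and aside into the open side pocket, keeping it down in the chute rather than lifting it out, so that all four small balls roll through the opening into the steel cup. Leave the cup and the other things on the bench where they are.

Things in the scene. Friction and masses are not known exactly. Their poses are not given: they have to be found in the camera images.
- chute: Fixed open sheet-metal chute on a stand. Origin on the table below the narrow opening; x across, +y uphill, z up. Floor 133 mm wide, slopes 8 degrees down to -y, from an end wall 200 mm uphill to an open end 90 mm downhill of the opening; dished to a shallow V (each half rises 4 degrees outwards), so balls keep to the middle. Side walls at x = +-64 mm, 4 mm thick, tops 24 mm above the floor's middle line.
- opening (a point): Middle of the narrow opening, on the chute floor, 105 mm above the table; +y uphill. 40 mm wide, between two steel guide plates 14 mm high, 4 mm thick, running from 20 mm either side of it back to the side walls 35 mm farther uphill. Each side wall has a 76 mm gap, from 34 to 110 mm uphill of the opening: across it runs a lip 4 mm above the floor's edge. One gap leads to the pocket, one is shut.
- pocket_mouth (a point): Centre of the mouth, at rim height (110 mm above the table), of the side pocket: open-topped steel box fixed against the gap on one side, left or right, of the chute. Inside 64 mm (across the chute) x 68 mm, 30 mm deep; rim just below the floor's edge, so a ball nudged over the lip drops in and stays. 103 mm beside the chute's middle line, 71 mm uphill of the opening.
- blank_top (a point): Centre of the top of the closed steel box (72 x 76 mm, top 132 mm above the table) fixed against the other gap, which it shuts.
- big_center (a point): Centre of the big ball: white ceramic grinding ball, 50 mm diameter, about 0.4 kg, polished and slippery (friction about 0.2), rolls freely. It starts stuck in the opening, too big to pass, its centre about 5 mm uphill of the opening and 25 mm above the floor.
- cup_rim (a point): Centre of the rim of the steel cup that stands loose on the table under the chute's lower end: rim 60 mm radius, 78 mm high. Balls that pass the opening roll into it by themselves. Should two small balls wedge side by side in the opening, nudging one of them back uphill some 10 to 20 mm frees them.
- small1_center (a point): Centre of a small ball: white ceramic grinding ball, 25 mm diameter, 50 g, polished, rolls freely; number 1 in the row that waits uphill behind the big ball.
- small2_center (a point): Centre of a small ball: white ceramic grinding ball, 25 mm diameter, 50 g, polished, rolls freely; number 2 in the row that waits uphill behind the big ball.
- small3_center (a point): Centre of a small ball: white ceramic grinding ball, 25 mm diameter, 50 g, polished, rolls freely; number 3 in the row that waits uphill behind the big ball.
- small4_center (a point): Centre of a small ball: white ceramic grinding ball, 25 mm diameter, 50 g, polished, rolls freely; number 4 in the row that waits uphill behind the big ball.
- reagent: Bystander, not to be disturbed: white bottle, 64 mm across, 160 mm high; origin at the middle of its underside.
- vial: Bystander, not to be disturbed: brown glass vial, 28 mm across, 60 mm high; origin at the middle of its underside.
- beaker: Bystander, not to be disturbed: glass beaker, 70 mm across, 80 mm high; origin at the middle of its underside.
- spatula: Bystander, not to be disturbed: spatula with red handle, 200 mm long, lying; origin at the middle of its underside.
- jar: Bystander, not to be disturbed: white jar, 60 mm across, 50 mm high; origin at the middle of its underside.
- calculator: Bystander, not to be disturbed: black pocket calculator, 80 x 150 x 14 mm; origin at the middle of its underside.
Mind the look-alikes: they are no part of the job. What is shaped like the part that bears cup_rim but green or orange is not meant.

How it is judged:
At the end, for the whole second after the job is handed in: The big ball lies still in the side pocket (centre within 30 mm of the pocket's middle in both directions and no more than 10 mm above its rim, slower than 0.05 m/s), and the centres of all four small balls are inside the cup, below its rim (x of big_center in the frame of pocket_mouth between -0.03 and 0.03 m and y of big_center in the frame of pocket_mouth between -0.03 and 0.03 m and z of big_center in the frame of pocket_mouth below 0.01 m and linear speed of big below 0.05 m/s and horizontal distance between each of small1_center, small2_center, small3_center, small4_center and cup_rim below 0.058 m and z of each of small1_center, small2_center, small3_center, small4_center in the frame of cup_rim below 0 m); the robot touches nothing.
It fails at once if the big ball is lifted out of the chute (its centre more than 180 mm above the table, some 40 mm higher than when it lies on the floor beside the pocket) (height (world z) of big_center above 0.18 m).
It fails at once if a bystander is moved by more than 30 mm (distance of any of reagent, vial, beaker, spatula, jar, calculator from where it was at the start of the episode above 0.03 m).
It fails at once if the cup is moved by more than 30 mm (distance of cup_rim from where it was at the start of the episode above 0.03 m).
It also fails if it takes over 35 s, if anything falls off the work surface, if the arm or the gripper's body presses on something with over 40 N, if the wrist force passes 120 N, or if a joint passes its speed limit or range.

## Working session

There is one attempt and no reset: what is moved stays moved. The work goes in short steps, Python scripts to look and compute and a tool call to move; the robot and the scene stay as the last step left them, time stands still between calls to the robot, and variables do not carry over. Pictures are saved under pics/ and viewed, at most 10 in all, crops included, and the job is handed in when it is done.

Besides the shell and the picture viewer there is one more tool, called after "Emit:" as name(argument=value, ...) on one line, values as JSON. move_arm: Moves the arm, as the interface text tells. Shifts and turns lie within -1 to 1; 1 stands for 0.1 m of shift or pi rad of turn. Its arguments: {"type":"object","properties":{"motion":{"type":"array"},"fingers":{"type":"number"},"newtons":{"type":"number"}},"required":["motion"]}

```bash
mkdir -p pics; cat > h.py <<'E'
import numpy as np, cv2
from cell import robot
from scipy.spatial.transform import Rotation as R
def cam(n):
    s=robot.observe(); c=robot.read_camera(n)
    if n=="wrist":
        T=np.eye(4); T[:3,:3]=R.from_euler('xyz',s['tool_rot']).as_matrix(); T[:3,3]=s['tool_pos']
        c['E']=T@c['hand_eye']
    else: c['E']=np.array(c['extrinsics'])
    c['f']=240/np.tan(np.radians(c['vfov'])/2)
    return c
def save(c,p): cv2.imwrite(p,c['image'][:,:,::-1])
def pts(c):
    v,u=np.mgrid[:480,:640]; z=c['range_z']
    P=np.stack([(u-c['cx'])/c['f']*z,-(v-c['cy'])/c['f']*z,-z],-1)
    return P@c['E'][:3,:3].T+c['E'][:3,3]
def proj(c,p):
    q=(np.asarray(p)-c['E'][:3,3])@c['E'][:3,:3]
    return c['cx']+c['f']*q[0]/-q[2], c['cy']+c['f']*q[1]/q[2]
def ray(c,u,v,h):
    d=c['E'][:3,:3]@np.array([(u-c['cx'])/c['f'],-(v-c['cy'])/c['f'],-1]); o=c['E'][:3,3]
    return o+d*(h-o[2])/d[2]
E
python3 - <<'E'
from h import *
print(robot.observe())
for n in("top","scene"):
    c=cam(n); save(c,f"pics/{n}0.png"); print(n,c['E'],c['f'],c['cx'],c['cy'],[k for k in c])
    np.save(n+'0.npy',pts(c))
E
```

```text
{'time': 0.0, 'qpos': array([ 1.06700100e+00,  3.42715049e-01,  1.52501445e+00, -6.32370466e-05,
        1.27537745e+00, -1.46003352e-01]), 'qvel': array([ 0.00042766,  0.00066858,  0.00082582,  0.00064841, -0.00156377,
        0.00114655]), 'joint_efforts': array([ 2.74539962e-04, -4.31253433e+01, -2.44212574e+01,  7.18394620e-02,
        5.61128114e-02, -1.38628261e-04]), 'tool_pos': array([0.18366123, 0.49139706, 0.22604983]), 'tool_rot': array([-3.14008567e+00, -1.60481276e-04,  2.78381901e+00]), 'contact_force': array([-0.29605293,  0.39618775, -0.26437933]), 'torque': array([ 0.0180041 , -0.00988807,  0.05271362]), 'grip_force': 0.0, 'opening': 0.09224533188962364}
top [[ 0.02758475  0.98049624 -0.19459238  0.34623225]
 [-0.99958385  0.02869934  0.00291036  0.04678607]
 [ 0.00843827  0.19443112  0.98087988  1.3216116 ]
 [ 0.          0.          0.          1.        ]] 496.4637632382312 314.8332081831102 237.1540694447998 ['image', 'range_z', 'vfov', 'cx', 'cy', 'extrinsics', 'E', 'f']
scene [[ 0.73492295 -0.39477636  0.55139811  1.25946994]
 [ 0.67796731  0.40880632 -0.61093184 -0.7533251 ]
 [ 0.01576641  0.82281773  0.56808662  0.82971882]
 [ 0.          0.          0.          1.        ]] 541.4367340480053 322.99439500277305 249.08652740283048 ['image', 'range_z', 'vfov', 'cx', 'cy', 'extrinsics', 'E', 'f']
```

View pics/top0.png

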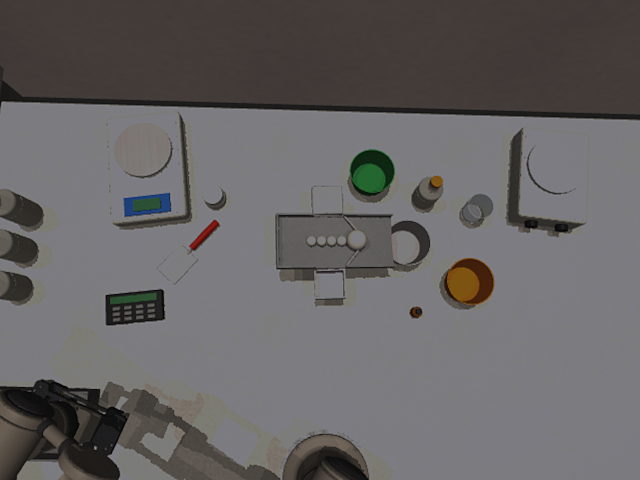

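View pics/scene0.png

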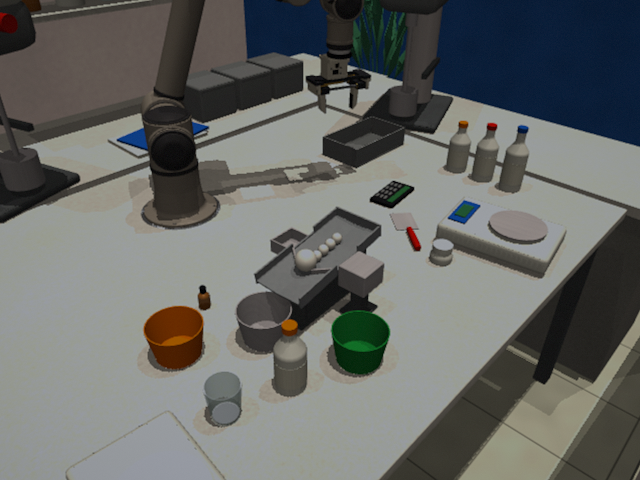

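The top view shows the big ball at (357,240), with the small balls at (341…311,241). The chute runs uphill to the left (+y). The open pocket is at (329,285), on the robot's side, and the shut box is at (327,199). The steel cup is at (408,244).

```bash
python3 - <<'E'
from h import *
c=cam("top"); g=cv2.cvtColor(c['image'],cv2.COLOR_RGB2GRAY)
sub=g[205:275,275:400]; print(np.percentile(sub,[5,50,90,98]))
m=((g>150)*255).astype(np.uint8); m[:,:300]=0;m[:225]=0;m[256:]=0;m[:,372:]=0
n,l,st,ce=cv2.connectedComponentsWithStats(m)
for s,k in zip(st[1:],ce[1:]): print(s,k,ray(c,*k,.14))
P=pts(c)
# chute side walls: heights along columns
for u in (285,300,315,329,345,357,370,385):
    print(u,[tuple((P[v,u]*1000).astype(int)) for v in (199,214,220,230,262,268,285)])
# big ball top via depth sphere
x,y=P[228:252,345:369].reshape(-1,3).T[:2]; Q=P[228:252,345:369].reshape(-1,3); Q=Q[Q[:,2]>.135]
A=np.c_[2*Q,np.ones(len(Q))]; s=np.linalg.lstsq(A,(Q**2).sum(1),rcond=None)[0]; print("sphere",s[:3],np.sqrt(s[3]+s[:3]@s[:3]),len(Q))
S=pts(cam("scene"))
# walls: high points 0.115..0.165 in both: fit
for X in (P,S):
    for i in range(1): pass
E
```

```text
[ 50.  95. 125. 127.]
285 [(np.int64(712), np.int64(127), np.int64(0)), (np.int64(632), np.int64(117), np.int64(154)), (np.int64(622), np.int64(117), np.int64(133)), (np.int64(597), np.int64(116), np.int64(133)), (np.int64(518), np.int64(113), np.int64(131)), (np.int64(502), np.int64(112), np.int64(144)), (np.int64(476), np.int64(118), np.int64(0))]
300 [(np.int64(714), np.int64(86), np.int64(0)), (np.int64(635), np.int64(80), np.int64(148)), (np.int64(626), np.int64(81), np.int64(123)), (np.int64(600), np.int64(80), np.int64(126)), (np.int64(520), np.int64(77), np.int64(126)), (np.int64(504), np.int64(76), np.int64(135)), (np.int64(477), np.int64(78), np.int64(1))]
315 [(np.int64(677), np.int64(45), np.int64(135)), (np.int64(640), np.int64(44), np.int64(132)), (np.int64(628), np.int64(44), np.int64(117)), (np.int64(602), np.int64(43), np.int64(118)), (np.int64(521), np.int64(41), np.int64(125)), (np.int64(506), np.int64(40), np.int64(128)), (np.int64(467), np.int64(39), np.int64(109))]
329 [(np.int64(679), np.int64(10), np.int64(133)), (np.int64(642), np.int64(9), np.int64(127)), (n
[... 917 characters left out ...]
6), np.int64(-5)), (np.int64(646), np.int64(-92), np.int64(124)), (np.int64(635), np.int64(-94), np.int64(104)), (np.int64(610), np.int64(-95), np.int64(101)), (np.int64(529), np.int64(-95), np.int64(103)), (np.int64(514), np.int64(-96), np.int64(97)), (np.int64(482), np.int64(-107), np.int64(0))]
385 [(np.int64(721), np.int64(-147), np.int64(0)), (np.int64(649), np.int64(-130), np.int64(115)), (np.int64(638), np.int64(-133), np.int64(97)), (np.int64(613), np.int64(-133), np.int64(95)), (np.int64(530), np.int64(-132), np.int64(100)), (np.int64(529), np.int64(-147), np.int64(-1)), (np.int64(483), np.int64(-147), np.int64(1))]
sphere [ 0.51900847 -0.03625732  0.74789724] 0.6032774622079996 308
```

```bash
python3 - <<'E'
from h import *
c=cam("top"); g=cv2.cvtColor(c['image'],cv2.COLOR_RGB2GRAY); P=pts(c)
m=((g>112)*255).astype(np.uint8); m[:,:303]=0;m[:226]=0;m[255:]=0;m[:,370:]=0
n,l,st,ce=cv2.connectedComponentsWithStats(m)
for s,k in zip(st[1:],ce[1:]):
    if s[4]>10: print(s,k,ray(c,*k,.132))
k=np.array([P[v,u] for v in range(200,285) for u in range(270,400) if P[v,u,2]>.09])
# main chute outline: exclude side boxes
r=cv2.minAreaRect((k[(k[:,0]>.492)&(k[:,0]<.66)][:,:2]*1000).astype(np.float32)); print(r)
# outer edge of chute per column
ok=(P[...,2]>.09)
lo=[];hi=[]
for u in list(range(282,308))+list(range(352,386)):
    v=np.where(ok[205:275,u])[0]+205; hi.append(P[v[0],u]); lo.append(P[v[-1],u])
for e in (lo,hi):
    e=np.array(e); print(np.polyfit(e[:,1],e[:,0],1))
# pocket box
b=k[(k[:,0]<.49)]; print(cv2.minAreaRect((b[:,:2]*1000).astype(np.float32)))
b=k[(k[:,0]>.66)]; print(cv2.minAreaRect((b[:,:2]*1000).astype(np.float32)))
im=cv2.resize(c['image'][180:300,260:440],None,fx=4,fy=4,interpolation=cv2.INTER_CUBIC); cv2.imwrite('pics/crop.png',cv2.convertScaleAbs(im[:,:,::-1],alpha=1.7))
E
```

```text
[349 231  16  16 207] [356.57971014 238.24154589] [ 0.5825107  -0.05878957  0.132     ]
[307 236   9   8  49] [310.91836735 239.89795918] [0.57513163 0.05261673 0.132     ]
[318 236   8   8  51] [321.31372549 239.78431373] [0.576155   0.02726576 0.132     ]
[328 236   8   8  51] [331.31372549 239.78431373] [0.57686816 0.00286242 0.132     ]
[338 236   8   8  51] [341.31372549 239.78431373] [ 0.57758156 -0.02154937  0.132     ]
((577.0234985351562, -6.557891845703125), (167.27708435058594, 295.38482666015625), 1.3766461610794067)
[-0.0772697   0.50638487]
[-0.05301193  0.6413853 ]
((417.9405517578125, 7.478160858154297), (74.34962463378906, 145.67385864257812), 88.30906677246094)
((669.256103515625, 15.388620376586914), (18.365478515625, 74.9148941040039), 0.16736285388469696)
```

View pics/crop.png

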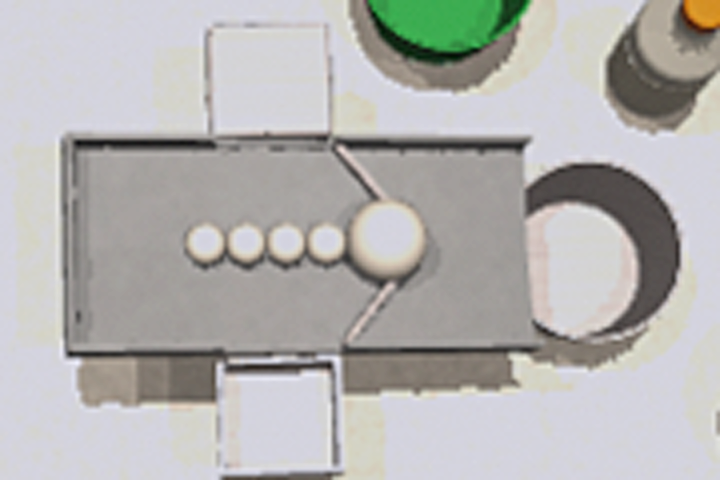

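The closer crop agrees: the pocket is on the robot's side and the balls are in a single line. I'll take the arm above the big ball at about (0.5815, -0.0575), with the fingers across the chute.

Emit:
move_arm(motion=[[-0.4, -0.27, 0, 0, 0, 0.026], [-0.806, -0.534, 0, 0, 0, 0.0524], [-0.806, -0.534, 0, 0, 0, 0.0524]], fingers=0.4)

```text
time: 0.62
tool_pos: [0.242, 0.4116, 0.2268]
tool_rot: [-3.141, 0.0, 2.615]
contact_force: [-0.9, -0.4, 0.1]
opening: 0.0672
grip_force: 0.0
```

Emit:
move_arm(motion=[[-0.44, -0.2, 0, 0, 0, 0.026], [-0.884, -0.395, 0, 0, 0, 0.0524]])

```text
time: 0.88
tool_pos: [0.2977, 0.335, 0.2267]
tool_rot: [3.141, -0.0, 2.454]
contact_force: [0.2, -0.0, -0.2]
opening: 0.0646
grip_force: 0.0
```

Emit:
move_arm(motion=[[-0.47, -0.12, 0, 0, 0, 0.026], [-0.937, -0.245, 0, 0, 0, 0.0524]])

```text
time: 1.12
tool_pos: [0.3551, 0.2563, 0.2269]
tool_rot: [3.141, -0.0, 2.289]
contact_force: [-0.2, 0.3, 0.0]
opening: 0.0639
grip_force: 0.0
```

Emit:
move_arm(motion=[[-0.48, -0.04, 0, 0, 0, 0.026], [-0.964, -0.087, 0, 0, 0, 0.0524]])

```text
time: 1.38
tool_pos: [0.4123, 0.178, 0.2269]
tool_rot: [3.141, -0.0, 2.124]
contact_force: [-0.3, 0.5, -0.0]
opening: 0.0643
grip_force: 0.0
```

Emit:
move_arm(motion=[[-0.48, 0.04, 0, 0, 0, 0.026], [-0.965, 0.073, 0, 0, 0, 0.0524]])

```text
time: 1.62
tool_pos: [0.4694, 0.0998, 0.2268]
tool_rot: [3.141, -0.0, 1.959]
contact_force: [0.7, 0.4, -0.3]
opening: 0.0647
grip_force: 0.0
```

Emit:
move_arm(motion=[[-0.47, 0.11, 0, 0, 0, 0.026], [-0.941, 0.229, 0, 0, 0, 0.0524]])

```text
time: 1.88
tool_pos: [0.5265, 0.0215, 0.2267]
tool_rot: [3.141, -0.0, 1.795]
contact_force: [0.2, 1.0, 0.2]
opening: 0.064
grip_force: 0.0
```

Emit:
move_arm(motion=[[-0.45, 0.19, 0, 0, 0, 0.026], [-0.89, 0.381, 0, 0, 0, 0.0524], [-0.89, 0.381, 0, 0, 0, 0.0524], [-0.89, 0.381, 0, 0, 0, 0.0524]])

```text
time: 2.38
tool_pos: [0.5822, -0.0553, 0.2262]
tool_rot: [-3.141, -0.001, 1.633]
contact_force: [-0.8, 0.0, 0.3]
opening: 0.0643
grip_force: 0.0
```

```bash
python3 - <<'E'
from h import *
c=cam("wrist"); save(c,"pics/w1.png"); P=pts(c); s=robot.observe()
b=np.array([.5815,-.0575,.131]); print(proj(c,b),s['tool_pos'])
m=np.linalg.norm(P[...,:2]-b[:2],axis=-1)<.02
m&=(P[...,2]>.138)&(P[...,2]<.165)
Q=P[m]; print(len(Q))
if len(Q)>50:
    from scipy.optimize import least_squares
    r=least_squares(lambda x:np.linalg.norm(Q-x,axis=1)-.025,b,loss='soft_l1',f_scale=.002); print(r.x)
g=cv2.cvtColor(c['image'],cv2.COLOR_RGB2GRAY)
E
```

```text
(np.float64(318.44446354461127), np.float64(243.70499064036588)) [ 0.58202374 -0.05494767  0.22652034]
2719
[ 0.58101457 -0.05910296  0.13026675]
```

View pics/w1.png

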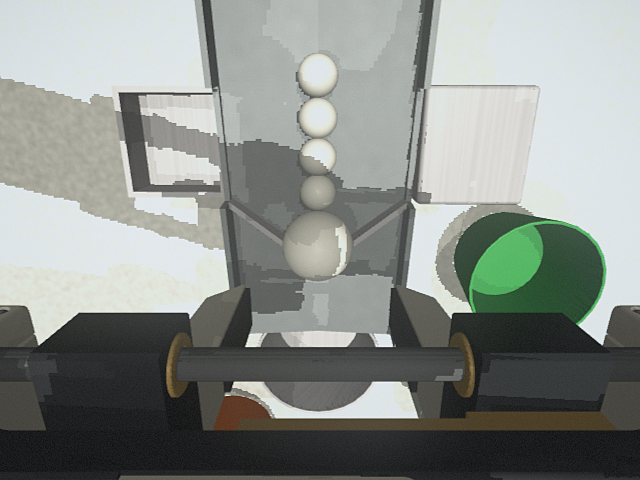

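The wrist view shows the big ball at (318,245), with the chute axis vertical in the picture and the small balls above it at x≈318. The yaw is right. Next I'll descend, keeping the fingertips just above the guide plates.

Emit:
move_arm(motion=[[-0.07, -0.01, 0.3, 0, 0, 0], [-0.07, -0.01, 0.6, 0, 0, 0], [-0.07, -0.01, 0.85, 0, 0, 0], [-0.07, -0.01, 1.0, 0, 0, 0], [-0.07, -0.01, 1.0, 0, 0, 0]])

```text
time: 3.05
tool_pos: [0.5812, -0.0623, 0.1262]
tool_rot: [-3.14, -0.001, 1.633]
contact_force: [0.1, 0.6, 0.3]
opening: 0.0643
grip_force: 0.0
```

Emit:
move_arm(motion=[[0, 0, 0, 0, 0, 0], [0, 0, 0, 0, 0, 0], [0, 0, 0, 0, 0, 0], [0, 0, 0, 0, 0, 0], [0, 0, 0, 0, 0, 0]], fingers=0, newtons=20)

```text
time: 3.68
tool_pos: [0.5813, -0.0634, 0.1276]
tool_rot: [-3.141, 0.0, 1.631]
contact_force: [-6.1, -1.4, 5.6]
opening: 0.0489
grip_force: 20.0
```

Emit:
move_arm(motion=[[0.05, 0, -0.01, 0, 0, 0], [0.15, 0, -0.02, 0, 0, 0], [0.25, 0, -0.03, 0, 0, 0], [0.3, 0, -0.04, 0, 0, 0], [0.3, 0, -0.04, 0, 0, 0]])

```text
time: 4.3
tool_pos: [0.5802, -0.0324, 0.1309]
tool_rot: [3.141, -0.001, 1.632]
contact_force: [0.2, -0.8, 3.2]
opening: 0.049
grip_force: 20.0
```

```bash
python3 - <<'E'
from h import *
c=cam("wrist"); save(c,"pics/w2.png")
E
```

```text
(no output)
```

View pics/w2.png

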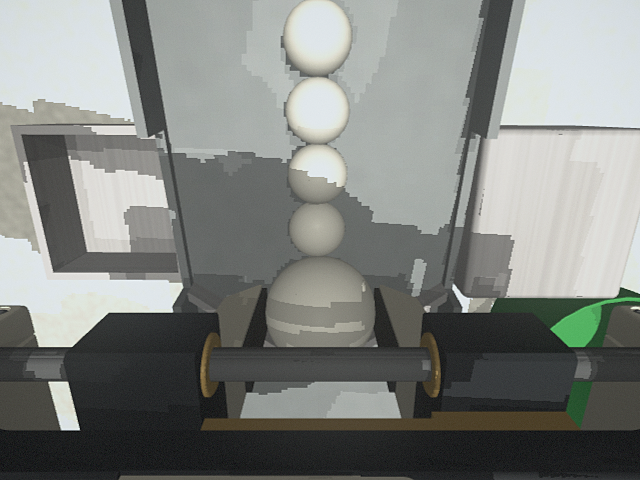

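The ball is held between the fingers at (320,305) and the small balls are still in line behind it. I'll keep going up to the pocket.

Emit:
move_arm(motion=[[0.08, 0, -0.01, 0, 0, 0], [0.18, 0, -0.02, 0, 0, 0], [0.28, 0, -0.02, 0, 0, 0], [0.36, 0, -0.025, 0, 0, 0], [0.36, 0, -0.025, 0, 0, 0]])

```text
time: 4.97
tool_pos: [0.5776, 0.0039, 0.1332]
tool_rot: [-3.141, -0.001, 1.632]
contact_force: [-1.2, -0.5, 3.4]
opening: 0.0491
grip_force: 20.0
```

```bash
python3 - <<'E'
from h import *
c=cam("wrist"); save(c,"pics/w3.png"); P=pts(c); s=robot.observe(); print(s['tool_pos'])
b=np.r_[s['tool_pos'][:2],.14]
m=np.linalg.norm(P[...,:2]-b[:2],axis=-1)<.022
m&=(P[...,2]>.145)&(P[...,2]<.175)
Q=P[m]; print(len(Q))
from scipy.optimize import least_squares
r=least_squares(lambda x:np.linalg.norm(Q-x,axis=1)-.025,b,loss='soft_l1',f_scale=.002); print(r.x)
E
```

```text
[0.57766253 0.00362205 0.13316234]
5277
[ 0.57878    -0.00421583  0.13791033]
```

View pics/w3.png

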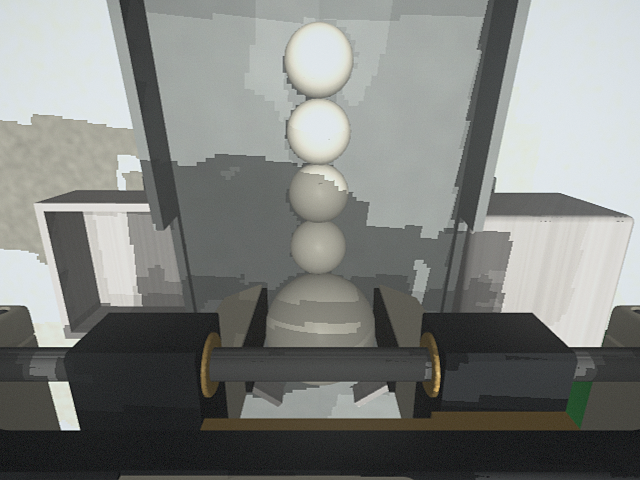

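The big ball has slid about 8 mm downhill within the pads: its centre is at y≈-0.004 with the tool at +0.004. In the image the ball's top is at row 275. I'll take it back to the opening with a light grip so it re-centres, then grip harder and follow the slope.

Emit:
move_arm(motion=[[-0.15, 0, 0.01, 0, 0, 0], [-0.3, 0, 0.025, 0, 0, 0], [-0.45, 0, 0.035, 0, 0, 0], [-0.6, 0, 0.05, 0, 0, 0], [-0.68, 0, 0.055, 0, 0, 0], [-0.68, 0, 0.055, 0, 0, 0]], newtons=6)

```text
time: 5.78
tool_pos: [0.5813, -0.0667, 0.1273]
tool_rot: [-3.14, 0.001, 1.63]
contact_force: [-4.4, -3.4, -1.1]
opening: 0.0497
grip_force: 6.0
```

Emit:
move_arm(motion=[[0, 0, 0, 0, 0, 0], [0, 0, 0, 0, 0, 0], [0, 0, 0, 0, 0, 0]], newtons=40)

```text
time: 6.15
tool_pos: [0.5813, -0.0661, 0.1275]
tool_rot: [-3.14, 0.002, 1.632]
contact_force: [-2.9, -5.5, -1.7]
opening: 0.0487
grip_force: 40.0
```

```bash
cat > fit.py <<'E'
from h import *
from scipy.optimize import least_squares
def fit(name="wrist"):
    c=cam(name); P=pts(c); s=robot.observe(); t=s['tool_pos']
    b=np.r_[t[:2],t[2]+.005]
    m=(np.linalg.norm(P[...,:2]-b[:2],axis=-1)<.024)&(P[...,2]>b[2]+.003)&(P[...,2]<b[2]+.03)
    Q=P[m]; r=least_squares(lambda x:np.linalg.norm(Q-x,axis=1)-.025,b,loss='soft_l1',f_scale=.002).x
    print(s['time'],t,r,r-t,len(Q)); return c
E
python3 -c "
from fit import *
c=fit()"
```

```text
6.2 [ 0.58133059 -0.06611364  0.12750427] [ 0.58199566 -0.0713007   0.12884736] [ 0.00066508 -0.00518706  0.00134308] 6568
```

```bash
cat > fit.py <<'E'
from h import *
from scipy.optimize import least_squares
def fit(name="wrist",c=None,n=[0]):
    s=robot.observe(); t=s['tool_pos']; c=cam(name); P=pts(c)
    q=(P-t)@np.array([[-.061,.998,0],[.998,.061,0],[0,0,1]]).T   # uphill, across, up
    m=(abs(q[...,1])<.016)&(abs(q[...,0])<.03)&(q[...,2]>.012)&(q[...,2]<.034)
    Q=q[m]; r=least_squares(lambda x:np.linalg.norm(Q-x,axis=1)-.025,[0,0,.004],loss='soft_l1',f_scale=.001)
    print(s['time'],t,'ball rel tool (uphill,across,up)',r.x,np.abs(r.fun).mean(),len(Q),Q.min(0),Q.max(0)); return c
E
python3 -c "
from fit import *
c=fit(); save(c,'pics/w4.png'); fit('top')"
```

```text
6.2 [ 0.58133059 -0.06611364  0.12750427] ball rel tool (uphill,across,up) [-0.00518577  0.00059802  0.00126582] 0.00043343431640873375 4538 [-0.00819328 -0.01599716  0.01201666] [0.01805674 0.01599443 0.02753922]fit.py:8: RuntimeWarning: Mean of empty slice.
  print(s['time'],t,'ball rel tool (uphill,across,up)',r.x,np.abs(r.fun).mean(),len(Q),Q.min(0),Q.max(0)); return c
  ret = ret.dtype.type(ret / rcount)
Traceback (most recent call last):
  File "fit.py", line 8, in fit
    print(s['time'],t,'ball rel tool (uphill,across,up)',r.x,np.abs(r.fun).mean(),len(Q),Q.min(0),Q.max(0)); return c
                                                                                         ~~~~~^^^
ValueError: zero-size array to reduction operation minimum which has no identity
```

View pics/w4.png

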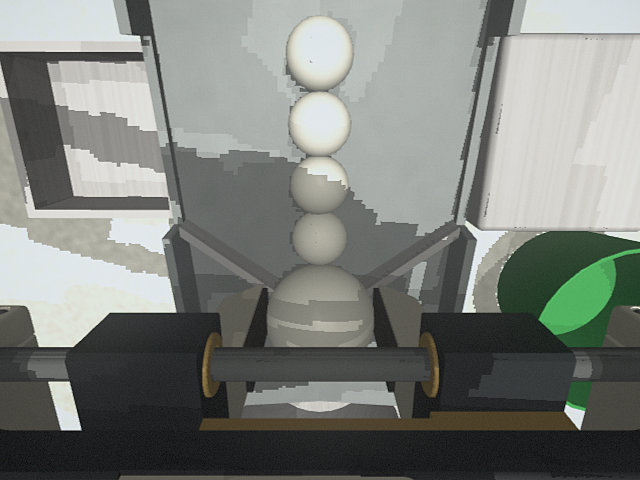

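Emit:
move_arm(motion=[[0, 0, -0.03, 0, 0, 0], [0.02, 0, -0.06, 0, 0, 0], [0.08, 0, -0.07, 0, 0, 0], [0.16, 0, -0.08, 0, 0, 0], [0.24, 0, -0.09, 0, 0, 0], [0.24, 0, -0.09, 0, 0, 0]])

```text
time: 7.05
tool_pos: [0.5803, -0.0401, 0.1367]
tool_rot: [-3.141, -0.001, 1.633]
contact_force: [0.5, -0.6, -4.6]
opening: 0.0484
grip_force: 40.0
```

```bash
python3 -c "
from fit import *
c=fit()"
```

```text
7.05 [ 0.58031354 -0.0401216   0.1366548 ] ball rel tool (uphill,across,up) [-0.00504024  0.00060477  0.0012349 ] 0.0004430524785417995 4554 [-0.00809691 -0.0159892   0.01200039] [0.01823883 0.01598459 0.02767923]
```

The grip is holding with no slip, and the force matches the ball's weight. I'll go up to the pocket's row with the ball just clear of the floor.

Emit:
move_arm(motion=[[0.08, 0, -0.01, 0, 0, 0], [0.18, 0, -0.03, 0, 0, 0], [0.28, 0, -0.05, 0, 0, 0], [0.38, 0, -0.06, 0, 0, 0], [0.47, 0, -0.07, 0, 0, 0], [0.52, 0, -0.1, 0, 0, 0], [0.52, 0, -0.14, 0, 0, 0], [0.52, 0, -0.15, 0, 0, 0]])

```text
time: 8.1
tool_pos: [0.5775, 0.0105, 0.1521]
tool_rot: [3.141, 0.0, 1.631]
contact_force: [-0.1, 0.3, -4.9]
opening: 0.048
grip_force: 40.0
```

```bash
python3 -c "
from fit import *
c=fit(); save(c,'pics/w5.png')"
```

```text
8.1 [0.57750291 0.01048129 0.1520768 ] ball rel tool (uphill,across,up) [-0.00501052  0.00061049  0.00120001] 0.000440577847835868 4564 [-0.00863708 -0.01599924  0.01200293] [0.01780443 0.01599362 0.02734046]
```

View pics/w5.png

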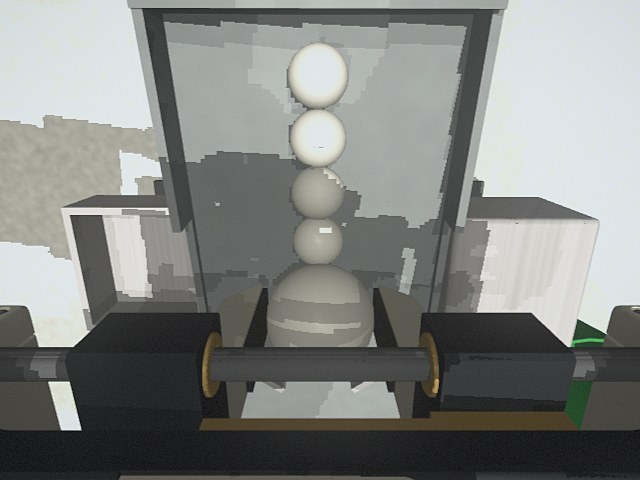

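```bash
python3 -c "
from fit import *
for n in ('top','wrist'):
    P=pts(cam(n)); k=(P[...,0]>.41)&(P[...,0]<.53)&(abs(P[...,1])<.06)
    for lo,hi in ((.07,.09),(.102,.116)):
        q=P[k&(P[...,2]>lo)&(P[...,2]<hi)]
        if len(q): print(n,lo,len(q),np.percentile(q[:,:2],[1,50,99],axis=0).round(3).tolist())
P=np.load('top0.npy'); k=(P[...,0]>.41)&(P[...,0]<.53)&(abs(P[...,1])<.06)
for lo,hi in ((.07,.09),(.102,.116)):
    q=P[k&(P[...,2]>lo)&(P[...,2]<hi)]; print('top0',lo,len(q),np.percentile(q[:,:2],[1,50,99],axis=0).round(3).tolist())
"
```

```text
wrist 0.07 8548 [[0.441, -0.032], [0.464, -0.002], [0.495, 0.041]]
wrist 0.102 2966 [[0.437, -0.034], [0.443, 0.022], [0.517, 0.042]]
top0 0.07 695 [[0.437, -0.03], [0.473, 0.004], [0.505, 0.037]]
top0 0.102 324 [[0.436, -0.058], [0.504, -0.017], [0.53, 0.043]]
```

The ball is at chute y≈69 mm, which lines up with the pocket mouth; its top is at row 265 and the pocket spans rows 200–330 on the left. I'll move it sideways over the lip, lower it and release.

Emit:
move_arm(motion=[[0, -0.15, 0, 0, 0, 0], [0.01, -0.5, 0, 0, 0, 0], [0.02, -0.85, 0, 0, 0, 0], [0.02, -1.0, 0, 0, 0, 0], [0.02, -1.0, 0.1, 0, 0, 0], [0.02, -1.0, 0.19, 0, 0, 0], [0.02, -1.0, 0.19, 0, 0, 0], [0.02, -1.0, 0.19, 0, 0, 0]])

```text
time: 9.25
tool_pos: [0.4778, 0.0065, 0.1325]
tool_rot: [-3.141, -0.0, 1.631]
contact_force: [0.6, -0.2, -4.1]
opening: 0.0484
grip_force: 40.0
```

```bash
python3 -c "
from fit import *
c=fit(); save(c,'pics/w6.png')"
```

```text
9.25 [0.4778325  0.00653228 0.13248226] ball rel tool (uphill,across,up) [-0.00501857  0.00058198  0.00123256] 0.0004328737687431076 4571 [-0.00818342 -0.01597327  0.0120114 ] [0.01848169 0.01599758 0.02767199]
```

View pics/w6.png

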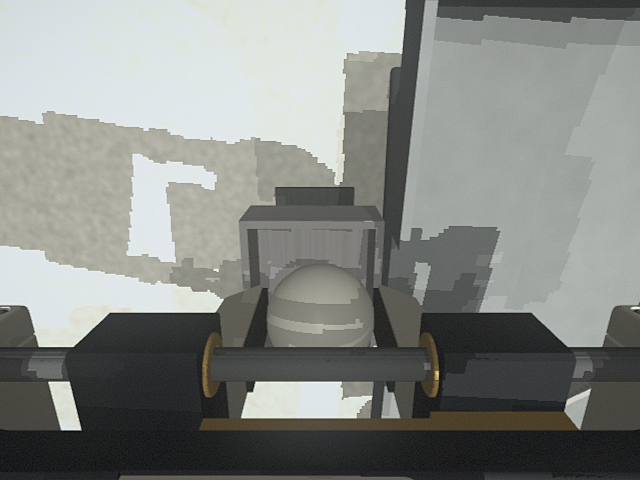

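The ball is over the pocket at (320,310), between the pocket walls at x≈245 and 382. The chute beside it is empty of small balls. Releasing now.

Emit:
move_arm(motion=[[0, 0, 0, 0, 0, 0], [0, 0, 0, 0, 0, 0], [0, 0, 0, 0, 0, 0], [0, 0, 0, 0, 0, 0]], fingers=0.4, newtons=20)

```text
time: 9.8
tool_pos: [0.4776, 0.0065, 0.133]
tool_rot: [3.141, 0.0, 1.631]
contact_force: [-0.3, -0.6, -0.2]
opening: 0.0642
grip_force: 0.0
```

Emit:
move_arm(motion=[[0, 0, -0.3, 0, 0, 0], [0, 0, -0.7, 0, 0, 0], [0.3, 0, -1, 0, 0, 0], [0.6, 0, -1, 0, 0, 0], [1, 0, -1, 0, 0, 0]])

```text
time: 10.42
tool_pos: [0.4715, 0.1069, 0.2334]
tool_rot: [3.14, 0.0, 1.63]
contact_force: [0.6, -0.3, -0.8]
opening: 0.064
grip_force: 0.0
```

Emit:
move_arm(motion=[[0.5, -0.1, -0.3, 0, 0, 0], [1, -0.1, -0.3, 0, 0, 0], [1, -0.1, -0.3, 0, 0, 0], [1, -0.1, -0.3, 0, 0, 0]])

```text
time: 10.92
tool_pos: [0.4551, 0.2052, 0.2625]
tool_rot: [-3.141, 0.001, 1.632]
contact_force: [-0.9, 0.2, -1.0]
opening: 0.0645
grip_force: 0.0
```

```bash
python3 -c "
from fit import *
c=cam('top'); P=pts(c); 
a=cv2.resize(c['image'][180:300,260:440],None,fx=4,fy=4,interpolation=cv2.INTER_CUBIC)
cv2.imwrite('pics/t2.png',cv2.convertScaleAbs(a[:,:,::-1],alpha=1.7))
Q=P[(P[...,0]>.445)&(P[...,0]<.502)&(abs(P[...,1]-.003)<.03)&(P[...,2]>.1)]
print(len(Q),least_squares(lambda x:np.linalg.norm(Q-x,axis=1)-.025,[.474,.002,.105],loss='soft_l1',f_scale=.002).x)
"
```

```text
322 [0.47712094 0.00311717 0.10448659]
```

View pics/t2.png

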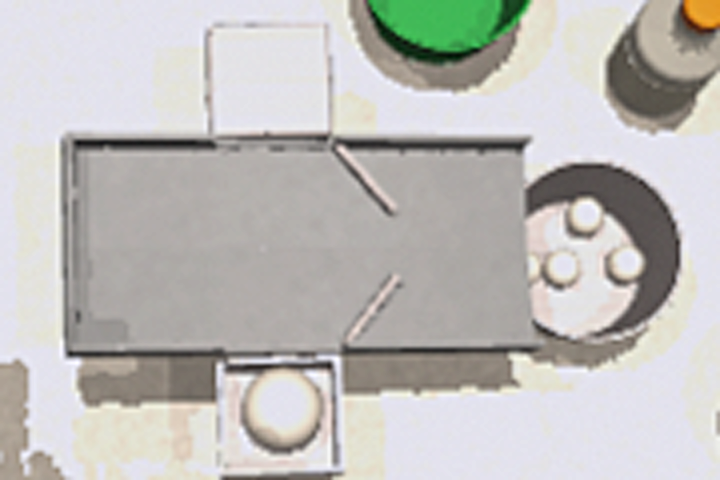

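The big ball lies in the pocket at crop position (282,408). All four small balls are in the steel cup: three in full view, and the fourth partly hidden at (532,268). I'll wait a moment for everything to settle, then hand in.

Emit:
move_arm(motion=[[0, 0, 0, 0, 0, 0], [0, 0, 0, 0, 0, 0], [0, 0, 0, 0, 0, 0], [0, 0, 0, 0, 0, 0], [0, 0, 0, 0, 0, 0], [0, 0, 0, 0, 0, 0], [0, 0, 0, 0, 0, 0], [0, 0, 0, 0, 0, 0]])

```text
time: 11.98
tool_pos: [0.4553, 0.2056, 0.2627]
tool_rot: [3.142, -0.0, 1.632]
contact_force: [-0.7, 0.2, -0.1]
opening: 0.0641
grip_force: 0.0
```

```bash
python3 -c "
from cell import robot
print(robot.hand_in())"
```

```text
the job is handed in; nothing more can be done
None
```

I handed the job in at about 12 s with the big ball in the side pocket and all four small balls in the steel cup by the last top view (no verdict came back); I gripped the big ball and carried it 5–13 mm clear of the chute floor (centre no higher than about 0.153 m) rather than only nudging it.

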